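# Seat a tape-feeder head in the camera check jig

### The arm

A 6-joint arm with a two-finger parallel gripper is mounted at the origin on the work surface. World frame = base frame: x ahead of the robot, y to its left, z up, the work surface at z = 0. Lengths are in m, angles in rad, forces in N, time in s.
With the tool pointing down it reaches from about 0.35 to 0.775 m from the base axis. Payload 7.3 kg.
Tool frame: the origin (TCP) lies between the finger pads; the fingertips stand 17 mm ahead of it and the grasp point (between the pads) lies 2 mm behind it (tips_ahead is the distance from the TCP to the fingertips, in m); z points along the fingers, y is the direction in which the jaws open and shut (so a half turn about z gives the same grasp; the last joint's range is limited). The gripper opens to 92 mm and grips with 3 to 60 N. Pads are 19 mm wide; open, the fingers measure 130 mm over their backs; the gripper's body (75 mm by 190 mm) begins 47 mm behind the grasp point.
Start: joints at [-1.27, 0.342, 1.524, -0, 1.275, -0.146], TCP at [0.227, -0.473, 0.244] pointing down, gripper open.
Joint ranges: [-2.53, 2.53], [-0.77, 2.02], [0.04, 2.7], [-1, 4.14], [0.28, 2.66], [-3.11, 3.11]. Speed limits (rad/s): [2.57, 2.57, 3.14, 3.14, 3.14, 3.14].

### API

Orientations are given as a unit quaternion [x, y, z, w].
In Python, from plant import * gives the robot as it stands. The module is installed in compiled form; this text tells all that it offers.
- The arm moves only by the tool arm_command, never from a script. Its argument "moves" is one flat list of numbers, 7 for each row, row after row: the shift along the world's x, y, z in cm, then the turn, a rotation vector about the world's x, y, z in degrees, then the opening, from 0 (shut) to 1 (fully open). In form: [tx, ty, tz, rx, ry, rz, jaw, tx, ty, tz, rx, ry, rz, jaw, ...]. A call has 1 to 20 rows; each row is the pose to reach, as a shift and turn from the pose commanded when the call began; what a row does not reach only later rows make up. A row lasts 1/8 s, in which the tool goes at most 62.5 mm and 10.7 degrees, less where a joint would pass 70% of its speed; a pose out of reach is approached as far as the arm can. A call with a gripper value outside its range is refused whole. The fingers move at their own pace and stop on an object; the grip force is fixed at half the most. Time passes only in rows, so rows that repeat a pose let the fingers close. It gives the time, the measured TCP pose, the force and the opening at its end, in the units of the state.
- observe(): the state, without advancing time (a new reading comes with each control period).
- get_image(name): name is "side" or "top"; returns a dict with "frame" (400x640x3 uint8, red, green, blue), "fx", "fy", "cx", "cy" (pixels), "camera_from_world" (4x4, takes a point from world to camera coordinates). Camera axes: x right, y down, z forward; pixel columns grow to the right and rows downward; lengths in m; the calibration is good to about 2 mm. A picture is of the moment at which its call begins. There is no depth.
- job_done(): hands the job in, once; it reports no verdict.
The state is a dict: "time_s": time; "qpos": joint angles; "qd": joint speeds; "joint_torque": joint torques, N m; "ee_pos": TCP position; "tcp_rot": TCP orientation; "contact_force": force on the tool from outside, world axes, zero at the start; "wrist_torque": the same for the moment, N m; "grip_width": opening from 0.0 (shut) to 1.0 (fully open).
Only numpy, scipy, OpenCV 4.12 (cv2) and the standard library are available. Lean on these libraries where they do the work, as an engineer would, in place of code of your own. Each camera call takes 0.05 s, during which the arm holds its last target. There are 200 camera calls.

### The job

Get the wide tape-feeder head ready for its camera check: stand it upright on the jig's plate in the open mouth of the guides, nose towards the stop, and let go of it; then, with the latch still swung open, push it from behind by its tail until the guides have centred it and its nose is fully home against the stop. Then swing the latch bar shut behind it and let go. Do not touch the camera head or its ring light, which overhang the guides, and leave the narrow head and the other things on the bench where they are.

Things in the scene. Friction and masses are not known exactly. Their poses are not given: they have to be found in the camera images.
- wide_head: wide tape-feeder head: bright metal box standing on its foot on the bench, 120 long, 34 wide with flat parallel sides, 56 high (60 with the narrow steel cover on top); 0.3 to 0.55 kg. Front 14 is a narrower nose block (24 wide, 50 high); the tail is flat, full width. Origin: centre of the underside; x to the nose, z up. Grip it across its width. It slides on the jig's plate at 1 to 2 N. All sizes in mm
- wide_head_nose (a point): middle of the lower edge of the wide head's nose end, 60 ahead of its origin
- wide_head_tail (a point): middle of the lower edge of the wide head's flat tail (black connector on it), 60 behind its origin
- jig: camera check jig, fixed, its guides running to the robot's left: aluminium plate 12 thick carrying two steel guide rails, a stop, a camera post and a swing latch. Frame: x along the guides from open mouth to stop, z up; origin on the guides' centre line at bench height, where the tail of a seated wide head lies (seated head: origin at x = 60, z = 12). Plate from x = -133 to 157, y = -145 to 90; bare in front of the mouth
- guide_mouth (a point): centre of the guides' open mouth, on the plate (jig x = -25, y = 0, z = 12). The rails' inner faces are 94 apart here, converge evenly to 37 apart at x = 46 and run parallel from there to the stop; rails 20 high above the plate, 10 thick. No rails before the mouth
- jig_stop (a point): middle of the stop face at the end of the guides, on the plate (jig x = 120, y = 0, z = 12); stop block 64 wide, 30 high
- camera_head: camera with flat black ring light over the guides. Origin: centre of the ring's lower face, 140 above the bench, at jig x = 70, y = 0. Ring 160 across, 18 thick: its edge overhangs the tail of a seated head by 10; camera 44 square above it, up to 282. Carried by a cross arm from a post on the jig (36 square, up to 312, at jig x = 70, y = -118). Not to be touched
- latch (a joint): swing latch angle about its upright pivot, rad: 0 = closed (end stop), bar straight across the mouth, 3 mm behind the tail of a seated head; 2.6 = widest open. At angle q the bar points from the pivot along (-sin q, -cos q) in jig x, y: open, it points back from the mouth and outwards. Starts at 1.85 to 2.15, stays where left; about 1 N at the knob moves it
- latch_knob (a point): middle of the latch's upright black round knob, 22 across, 30 high, at the bar's free end, 110 from the pivot and 65 above the bench (knob from 50 to 80; the bar, 16 wide, lies 34 to 46 above the bench and passes over the rails)
- latch_pivot (a point): the latch's pivot axis at the bar's top face: jig x = -11, y = 66, 46 above the bench
- narrow_head: a narrower, shorter feeder head of the same make, standing: 100 long, 22 wide, 60 high. Not for this job. Origin: centre of its underside; x to its nose; a bystander
- tape_reel: flat white plastic reel, 178 across, 16 thick, lying flat; a bystander
- screwdriver: screwdriver, red handle, 190 long, lying down; a bystander
- wrench: spanner, 150 long, lying flat; a bystander
- oil_jar: amber jar with black lid, 60 across, 70 high; a bystander
- spray_can: blue can, 52 across, 170 high, standing; a bystander
- tape_roll: yellow tape roll, 90 across, 24 high, lying flat; a bystander

How it is judged:
By the outcome, as a careful person would: the job done as asked, in the order asked, and still so for the second after the job is handed in, with the robot touching nothing.
It also fails if it takes over 67 s, if anything falls off the work surface, if the arm or the gripper's body presses on something with over 40 N, if the wrist force passes 120 N, or if a joint passes its speed limit or range.

## Working session

There is one attempt and no reset: what is moved stays moved. The work goes in short steps, Python scripts to look and compute and a tool call to move; the robot and the scene stay as the last step left them, time stands still between calls to the robot, and variables do not carry over. Pictures are saved under pics/ and viewed, about 8 in all and at most 12, crops included, and the job is handed in when it is done.

Besides the shell and the picture viewer there is one more tool, called as a command line: name --argument value ..., lists and objects as JSON in quotes. arm_command: Moves the arm, as the interface text tells. Its arguments: {"type":"object","properties":{"moves":{"type":"array","items":{"type":"number"}}},"required":["moves"]}

```bash
mkdir -p pics
cat > h.py <<'E'
from plant import *
import numpy as np, cv2
def snap(name,fn):
    d=get_image(name); cv2.imwrite('pics/'+fn,d['frame'][:,:,::-1]); np.savez('pics/'+fn+'.npz',**d); return d
def ray(d,u,v,z):
    M=np.array(d['camera_from_world']);R=M[:3,:3];t=M[:3,3];c=-R.T@t
    r=R.T@np.array([(u-d['cx'])/d['fx'],(v-d['cy'])/d['fy'],1]); return c+r*(z-c[2])/r[2]
def proj(d,p):
    M=np.array(d['camera_from_world']);q=M[:3,:3]@np.array(p)+M[:3,3]
    return np.array([d['fx']*q[0]/q[2]+d['cx'],d['fy']*q[1]/q[2]+d['cy']])
E
python3 - <<'E'
from h import *
for n in('top','side'):
    d=snap(n,n+'1.png'); M=np.array(d['camera_from_world']); print(n,d['fx'],-M[:3,:3].T@M[:3,3],M[:3,:3].round(2).tolist())
print(observe())
E
```

```text
top 480.925400055586 [0.38564173 0.02362433 1.55720391] [[-0.0, -1.0, 0.01], [-0.99, 0.0, -0.12], [0.12, -0.01, -0.99]]
side 421.89232092909543 [-0.124027    0.84663731  1.11533535] [[-0.77, -0.64, -0.01], [-0.42, 0.52, -0.74], [0.48, -0.57, -0.67]]
{'time_s': 0.1, 'qpos': array([-1.27001302e+00,  3.42630116e-01,  1.52492343e+00,  9.16309689e-06,
        1.27537349e+00, -1.45983321e-01]), 'qd': array([-0.00012928, -0.00136208, -0.00283904, -0.00070858, -0.00090744,
        0.00147302]), 'joint_torque': array([ 1.45068796e-03, -4.32002378e+01, -2.44695336e+01,  7.18148053e-02,
        5.26445266e-02, -4.82162329e-05]), 'ee_pos': array([ 0.22675777, -0.47313434,  0.24312566]), 'tcp_rot': array([ 9.75153605e-01,  2.21528782e-01, -4.72198789e-05, -6.65531149e-04]), 'contact_force': array([-0.26703526,  0.20454025, -0.7868897 ]), 'wrist_torque': array([-0.0101723 , -0.03230065, -0.00831655]), 'grip_width': 1.0002019207301733}
```

View pics/top1.png

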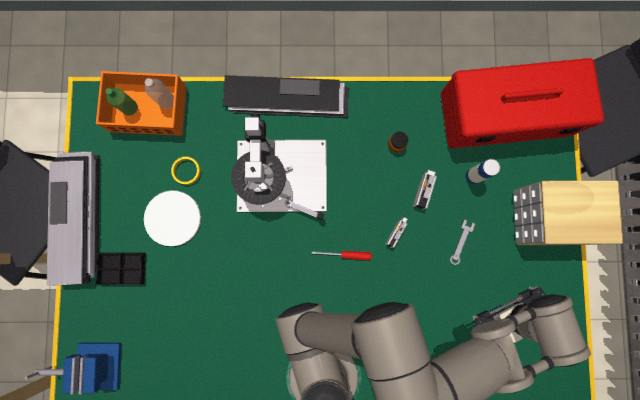

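View pics/side1.png

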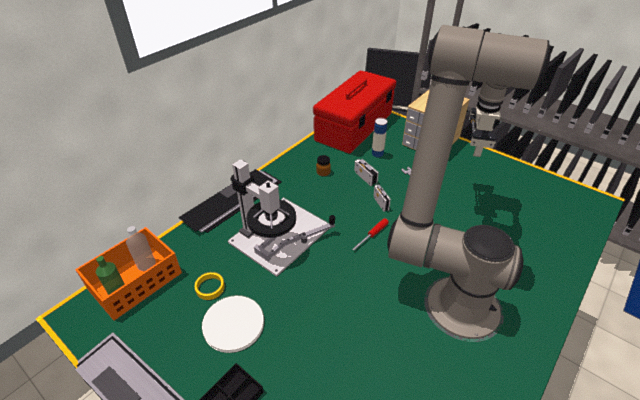

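Run:
```python
import cv2,numpy as np
a=cv2.imread('pics/top1.png')
x=cv2.resize(a[125:225,225:345],None,fx=6,fy=6,interpolation=cv2.INTER_CUBIC)
y=cv2.resize(a[160:260,370:450],None,fx=6,fy=6,interpolation=cv2.INTER_CUBIC)
cv2.imwrite('pics/c1.png',x);cv2.imwrite('pics/c2.png',y)
```

```text
(no output)
```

View pics/c1.png

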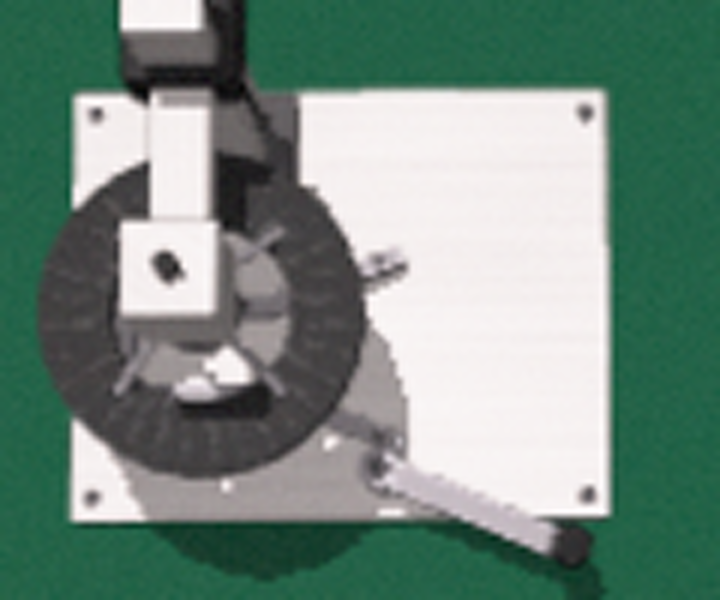

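View pics/c2.png

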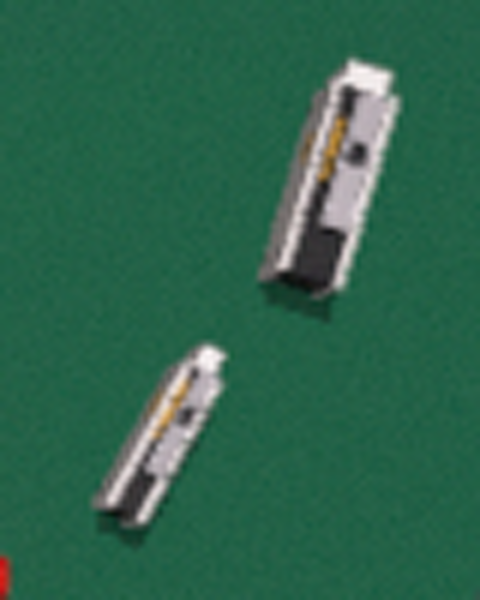

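```bash
cat > fit.py <<'E'
from h import *
from scipy.optimize import least_squares as ls
d=dict(np.load('pics/top1.png.npz'))
def P(x,y,ox,oy): return np.array([ox+(x+.5)/6-.5, oy+(y+.5)/6-.5])
def fit(pts,g):
    def f(s):
        c,n=np.cos(s[2]),np.sin(s[2]); return np.concatenate([proj(d,[s[0]+c*m[0]-n*m[1],s[1]+n*m[0]+c*m[1],m[2]])-u for m,u in pts])
    r=ls(f,g); return r.x,r.fun.round(1)
o=(225,125)
j=fit([((.157,-.145,.012),P(73,93,*o)),((-.133,-.145,.012),P(606,91,*o)),((-.133,.09,.012),P(610,514,*o)),((.157,.09,.012),P(70,521,*o))],[.6,.1,1.57])
print('jig',j)
o=(370,160)
w=fit([((.046,-.017,.056),P(398,97,*o)),((.046,.017,.056),P(330,76,*o)),((-.06,-.017,.056),P(340,292,*o)),((-.06,.017,.056),P(276,278,*o)),((.06,-.012,.05),P(393,72,*o)),((.06,.012,.05),P(350,60,*o))],[.6,-.3,0])
print('wide',w)
w=fit([((.05,0,.05),P(209,350,*o)),((-.05,0,.056),P(124,515,*o))],[.5,-.3,0]);print('narrow',w)
J=j[0];k=ray(d,*P(573,545,225,125),.08)[:2]
R=np.array([[np.cos(J[2]),-np.sin(J[2])],[np.sin(J[2]),np.cos(J[2])]])
kj=R.T@(k-J[:2]);v=kj-[-.011,.066];print('knob',k,kj,np.linalg.norm(v),np.arctan2(-v[0],-v[1]))
c=ray(d,*P(200,313,225,125),.158);print('ring',R.T@(c[:2]-J[:2]))
E
python3 fit.py
```

```text
jig (array([0.61056668, 0.12162716, 1.57679725]), array([ 0.2, -0.1, -0.2, -0.5,  0. ,  0.4, -0. ,  0.1]))
wide (array([ 0.58723202, -0.32717928, -0.30689915]), array([-0.4,  0.4,  0.6,  0.7,  0.1, -0.3,  0.4, -1.1, -0.3,  0.3, -0.4,
        0. ]))
narrow (array([ 0.45141459, -0.23293719, -0.50356257]), array([ 0.1, -0.3, -0.1,  0.3]))
knob [0.50080126 0.00878323] [-0.11218321  0.11044061] 0.11051248447481848 1.9846406073572602
ring [0.07029692 0.00082964]
```

arm_command --moves '[10,4.5,-1,0,0,-10,1,20,9,-2,0,0,-20,1,30,13,-4,0,0,-30,1,34.1,15.2,-4.4,0,0,-40,1,34.1,15.2,-4.4,0,0,-43.2,1,34.1,15.2,-4.4,0,0,-43.2,1,34.1,15.2,-4.4,0,0,-43.2,1,34.1,15.2,-4.4,0,0,-43.2,1,34.1,15.2,-4.4,0,0,-43.2,1]'

```text
time_s: 1.23
ee_pos: [0.5665, -0.3225, 0.1999]
tcp_rot: [0.988, -0.154, -0.0, 0.0]
contact_force: [-0.1, -0.8, 0.3]
grip_width: 1.0
```

arm_command --moves '[0,0,-5,0,0,0,1,0,0,-10,0,0,0,1,0,0,-14,0,0,0,1,0,0,-16,0,0,0,1,0,0,-16,0,0,0,1,0,0,-16,0,0,0,0,0,0,-16,0,0,0,0,0,0,-16,0,0,0,0,0,0,-16,0,0,0,0,0,0,-16,0,0,0,0,0,0,-16,0,0,0,0,0,0,-16,0,0,0,0]'

```text
time_s: 2.72
ee_pos: [0.5679, -0.3214, 0.0397]
tcp_rot: [0.988, -0.153, -0.0, -0.0]
contact_force: [-0.3, 0.4, 0.2]
grip_width: 0.368
```

Run:
```python
from h import *
print(observe())
```

```text
{'time_s': 2.725, 'qpos': array([-6.32334732e-01,  7.73754323e-01,  1.36773401e+00, -4.29628253e-05,
        1.00019461e+00,  1.24557951e+00]), 'qd': array([-1.29697645e-03,  3.48957790e-04,  4.38964571e-06, -4.01790714e-04,
       -1.22101791e-03, -3.75513649e-04]), 'joint_torque': array([-1.54500534e-01, -5.94839251e+01, -2.06782919e+01,  2.00905924e-02,
       -9.04001389e-02,  2.16221041e-02]), 'ee_pos': array([ 0.5678913 , -0.32139287,  0.03970341]), 'tcp_rot': array([ 9.88234747e-01, -1.52944705e-01, -4.83968090e-05, -4.75274979e-06]), 'contact_force': array([-0.27533486,  0.37131844,  0.15583674]), 'wrist_torque': array([0.04144457, 0.03414689, 0.02111732]), 'grip_width': 0.3682675358973153}
```

arm_command --moves '[0,0,3,0,0,0,0,0,0,7,0,0,0,0,0,0,10,0,0,0,0,0,2,10,0,0,9,0,0.5,4,10,0,0,18,0,1,6,10,0,0,27,0,1.5,8,10,0,0,36,0,2,10,10,0,0,45,0,2.5,12,10,0,0,54,0,3,15,10,0,0,63,0,3.5,18,10,0,0,72,0,4,21,10,0,0,81,0,4.3,24,10,0,0,90,0,4.3,26,10,0,0,99,0,4.3,26,10,0,0,107.9,0,4.3,26,10,0,0,107.9,0,4.3,26,10,0,0,107.9,0]'

```text
time_s: 4.85
ee_pos: [0.6106, -0.0617, 0.1392]
tcp_rot: [0.706, 0.708, -0.0, -0.0]
contact_force: [0.9, -0.9, -4.3]
grip_width: 0.366
```

Run:
```python
from h import *
o=observe();print(o['qpos'],o['ee_pos'],o['tcp_rot'],o['grip_width'])
t=snap('top','t2.png')['frame'];s=snap('side','s2.png')['frame']
a=cv2.resize(t[110:260,220:400],None,fx=4,fy=4,interpolation=2);b=cv2.resize(s[150:300,220:400],None,fx=4,fy=4,interpolation=2)
cv2.imwrite('pics/c3.png',cv2.resize(np.vstack([a,b])[:,:,::-1],None,fx=.5,fy=.5)); cv2.imwrite('pics/c3b.png',b[:,:,::-1])
```

```text
[-2.25437644e-01  5.96015709e-01  1.40785297e+00 -6.34567613e-05
  1.13858685e+00 -2.27305944e-01] [ 0.61060244 -0.06166753  0.13922882] [ 7.06436448e-01  7.07776348e-01 -2.53238916e-04 -3.50485504e-04] 0.3658772629870627
```

View pics/c3b.png

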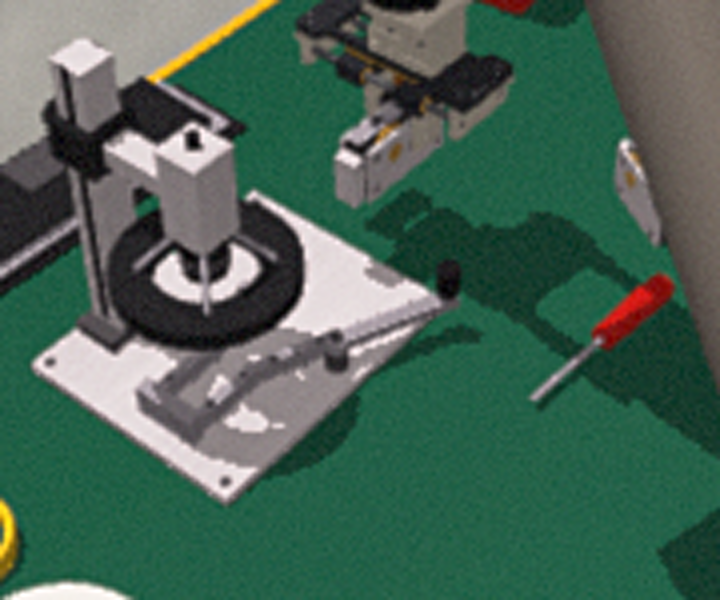

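Run:
```python
from h import *
d=dict(np.load('pics/s2.png.npz'))
print(ray(d,220+350.5/4-.5,150+203.5/4-.5,.0995), proj(d,[.6106,.0183,.0995]))
```

```text
[0.60750004 0.01632252 0.0995    ] [306.10174908 200.29632874]
```

arm_command --moves '[0,0,-4,0,0,0,0,0,0,-7.4,0,0,0,0,0,2,-7.4,0,0,0,0,0,5,-7.4,0,0,0,0,0,8,-7.4,0,0,0,0,0,10.1,-7.4,0,0,0,0,0,10.1,-7.4,0,0,0,0,0,10.1,-8.2,0,0,0,0,0,10.1,-8.6,0,0,0,0,0,10.1,-8.7,0,0,0,0,0,10.1,-8.7,0,0,0,0]'

```text
time_s: 6.32
ee_pos: [0.6109, 0.039, 0.0526]
tcp_rot: [0.706, 0.709, -0.0, -0.0]
contact_force: [-0.2, -1.0, -4.0]
grip_width: 0.365
```

arm_command --moves '[0,0,-0.1,0,0,0,0,0,0,-0.1,0,0,0,0]'

```text
time_s: 6.58
ee_pos: [0.6112, 0.0394, 0.0522]
tcp_rot: [0.705, 0.709, 0.0, 0.0]
contact_force: [0.3, -0.5, -2.2]
grip_width: 0.368
```

Touching down (weight partly off). Release and rise.

arm_command --moves '[0,0,-0.05,0,0,0,0,0,0,-0.05,0,0,0,0.6,0,0,-0.05,0,0,0,0.6,0,0,-0.05,0,0,0,0.6,0,0,-0.05,0,0,0,0.6,0,0,2,0,0,0,0.6,0,0,6,0,0,0,0.6,0,0,10,0,0,0,0.6,0,0,10,0,0,0,0.6]'

```text
time_s: 7.7
ee_pos: [0.6128, 0.0395, 0.1554]
tcp_rot: [0.705, 0.709, 0.002, 0.003]
contact_force: [0.0, 0.6, 0.3]
grip_width: 0.6
```

arm_command --moves '[0,-4,2,0,0,0,0.3,0,-9,4,8,0,0,0,0,-14,5,16,0,0,0,0,-18,5,24,0,0,0,0,-18,5,32,0,0,0,0,-18,5,40,0,0,0,0,-18,5,45,0,0,0,0,-18,5,45,0,0,0,0,-18,5,45,0,0,0,0,-18,5,45,0,0,0]'

```text
time_s: 8.95
ee_pos: [0.6111, -0.1397, 0.2024]
tcp_rot: [0.651, 0.656, 0.271, -0.269]
contact_force: [-0.9, 0.8, -0.8]
grip_width: 0.003
```

Run:
```python
from h import *
o=observe();print(o['qpos'],o['ee_pos'],o['tcp_rot'],o['grip_width'])
t=snap('top','t3.png')['frame'];s=snap('side','s3.png')['frame']
a=cv2.resize(t[110:260,230:380],None,fx=4,fy=4,interpolation=2);b=cv2.resize(s[80:290,220:420],None,fx=3,fy=3,interpolation=2)[:600]
cv2.imwrite('pics/c4.png',a[:,:,::-1]); cv2.imwrite('pics/c4b.png',b[:,:,::-1])
```

```text
[-0.63143383  0.78228755  1.11651052  0.61606284  1.73794452 -0.69092379] [ 0.61107926 -0.13971305  0.20238849] [ 0.65128989  0.65571588  0.2709416  -0.26916316] 0.0031847398029488006
```

View pics/c4b.png

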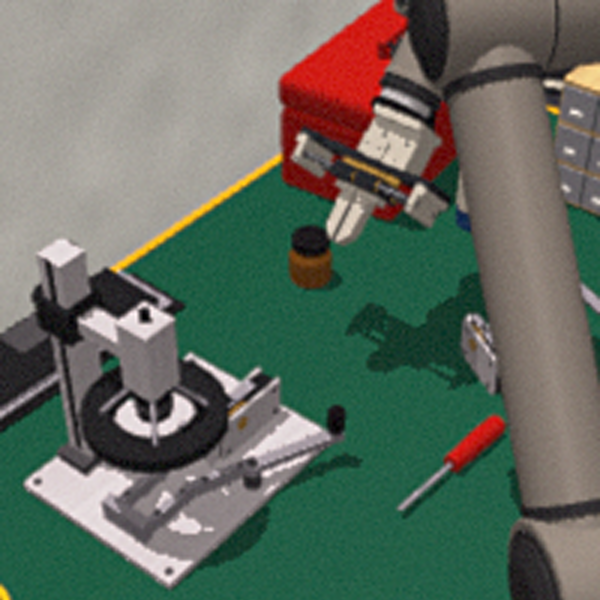

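View pics/c4.png

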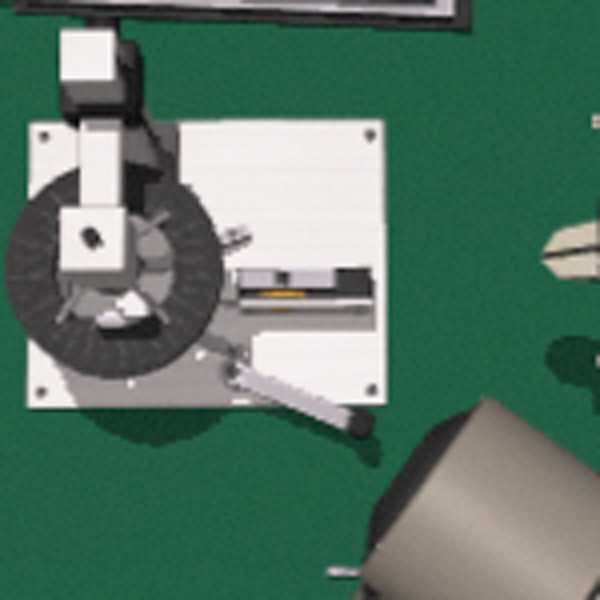

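arm_command --moves '[0,4,0,0,0,0,0.12,0.2,8,-3,0,0,0,0.12,0.3,8.5,-8,0,0,0,0.12,0.3,8.5,-12,0,0,0,0.12,0.3,8.5,-14.8,0,0,0,0.12,0.3,9.5,-14.8,0,0,0,0.12,0.3,10.5,-14.8,0,0,0,0.12,0.3,11.5,-14.8,0,0,0,0.12,0.3,12,-14.8,0,0,0,0.12,0.3,12.5,-14.8,0,0,0,0.12,0.3,13,-14.8,0,0,0,0.12]'

```text
time_s: 10.42
ee_pos: [0.6141, -0.0105, 0.054]
tcp_rot: [0.652, 0.655, 0.271, -0.269]
contact_force: [0.2, -1.0, 1.0]
grip_width: 0.118
```

arm_command --moves '[0,0.7,0,0,0,0,0.12,0,1.4,0,0,0,0,0.12,0,2.1,0,0,0,0,0.12,0,2.8,0,0,0,0,0.12,0,3.5,0,0,0,0,0.12,0,4.2,0,0,0,0,0.12,0,4.9,0,0,0,0,0.12,0,5.6,0,0,0,0,0.12,0,6.3,0,0,0,0,0.12,0,7,0,0,0,0,0.12,0,7.6,0,0,0,0,0.12,0,8.2,0,0,0,0,0.12,0,8.8,0,0,0,0,0.12]'

```text
time_s: 12.05
ee_pos: [0.6139, 0.0779, 0.0538]
tcp_rot: [0.652, 0.655, 0.271, -0.27]
contact_force: [-0.7, -1.1, 0.8]
grip_width: 0.118
```

Run:
```python
from h import *
o=observe();print(o['ee_pos'],o['contact_force'])
t=snap('top','t4.png')['frame'];s=snap('side','s4.png')['frame']
a=cv2.resize(t[110:260,230:380],None,fx=4,fy=4,interpolation=2);b=cv2.resize(s[150:290,220:420],None,fx=4,fy=4,interpolation=2)[:600]
cv2.imwrite('pics/c5.png',a[:,:,::-1]); cv2.imwrite('pics/c5b.png',b[:,:,::-1])
```

```text
[0.61388034 0.07787939 0.0537565 ] [-0.73705572 -1.14478053  0.76119063]
```

View pics/c5b.png

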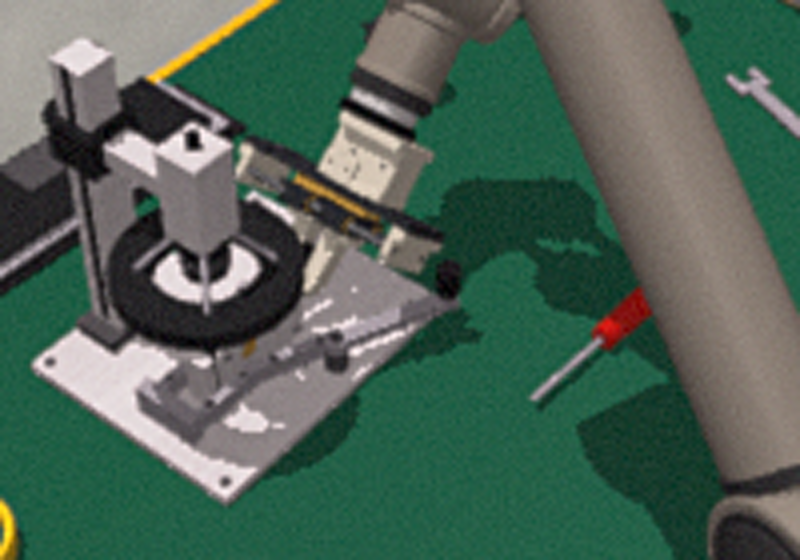

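arm_command --moves '[0,0.5,0,0,0,0,0.12,0,1.0,0,0,0,0,0.12,0,1.4,0,0,0,0,0.12,0,1.7,0,0,0,0,0.12,0,2.0,0,0,0,0,0.12,0,2.2,0,0,0,0,0.12]'

```text
time_s: 12.9
ee_pos: [0.6139, 0.0997, 0.0537]
tcp_rot: [0.652, 0.655, 0.271, -0.27]
contact_force: [0.2, -1.9, -0.5]
grip_width: 0.123
```

arm_command --moves '[0,0.2,0,0,0,0,0.12,0,0.4,0,0,0,0,0.12,0,0.5,0,0,0,0,0.12,0,0.5,0,0,0,0,0.12]'

```text
time_s: 13.4
ee_pos: [0.6141, 0.1035, 0.0537]
tcp_rot: [0.652, 0.655, 0.271, -0.269]
contact_force: [-1.0, -5.8, 1.1]
grip_width: 0.121
```

arm_command --moves '[0,0.15,0,0,0,0,0.12,0,0.15,0,0,0,0,0.12,0,0.15,0,0,0,0,0.12]'

```text
time_s: 13.78
ee_pos: [0.6146, 0.1039, 0.0537]
tcp_rot: [0.652, 0.655, 0.271, -0.268]
contact_force: [-1.4, -11.1, 1.8]
grip_width: 0.122
```

arm_command --moves '[0,0.15,0,0,0,0,0.12,0,0.15,0,0,0,0,0.12]'

```text
time_s: 14.02
ee_pos: [0.6151, 0.1042, 0.0537]
tcp_rot: [0.653, 0.655, 0.271, -0.267]
contact_force: [-2.0, -16.7, 3.1]
grip_width: 0.121
```

arm_command --moves '[0,-1,0,0,0,0,0.12,0,-4,0,0,0,0,0.12,0,-9,2,0,0,0,0.05,0,-15,7,0,0,0,0,0,-18,10,0,0,0,0,0,-18,10,0,0,0,0,0,-18,10,0,0,0,0]'

```text
time_s: 14.9
ee_pos: [0.6133, -0.0717, 0.153]
tcp_rot: [0.652, 0.655, 0.271, -0.271]
contact_force: [0.3, 0.6, 0.9]
grip_width: 0.002
```

Run:
```python
from h import *
o=observe();print(o['ee_pos'],o['contact_force'],o['grip_width'])
t=snap('top','t5.png')['frame'];s=snap('side','s5.png')['frame']
a=cv2.resize(t[120:225,230:330],None,fx=5,fy=5,interpolation=2);b=cv2.resize(s[190:270,225:345],None,fx=5,fy=5,interpolation=2)
w=max(a.shape[1],b.shape[1]);q=lambda i:cv2.copyMakeBorder(i,0,0,0,w-i.shape[1],cv2.BORDER_CONSTANT)
cv2.imwrite('pics/c6.png',cv2.resize(np.vstack([q(a)[150:],q(b)[:]]),None,fx=.8,fy=.8)[:,:,::-1])
d=dict(np.load('pics/s5.png.npz'));
c,n=np.cos(1.5768),np.sin(1.5768)
for p in [(0,.017,.012),(0,.017,.068),(.106,.017,.068),(.106,.017,.012)]:
  print(proj(d,[.6106+c*p[0]-n*p[1],.1216+n*p[0]+c*p[1],p[2]]))
```

```text
[ 0.61331864 -0.07168348  0.15295667] [0.29806801 0.57946071 0.90623357] 0.0022368390901969203
[291.41509244 235.86621745]
[290.67676395 224.83240855]
[269.3802165  242.83092953]
[270.70706165 253.86194394]
```

View pics/c6.png

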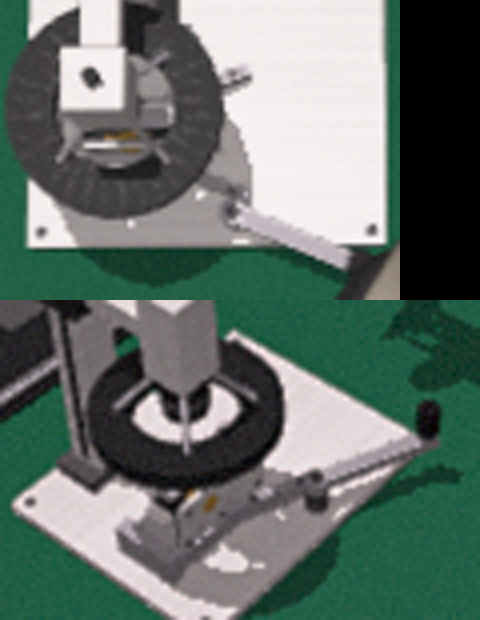

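arm_command --moves '[-4,1,0,0,0,0,0,-9,4,0,0,0,0,0,-13,7,0,0,0,0,0,-15.4,9.2,0,0,0,0,0,-15.4,9.2,0,0,0,0,0,-15.4,9.2,-4,0,0,0,0,-15.4,9.2,-7,0,0,0,0,-15.4,9.2,-8.2,0,0,0,0,-15.4,9.2,-8.2,0,0,0,0,-15.4,9.2,-8.2,0,0,0,0]'

```text
time_s: 16.25
ee_pos: [0.4604, 0.0194, 0.0724]
tcp_rot: [0.651, 0.655, 0.272, -0.269]
contact_force: [-0.5, -0.1, 0.7]
grip_width: 0.005
```

Run:
```python
from h import *
o=observe();print(o['ee_pos'],o['contact_force'],o['tcp_rot'])
t=snap('top','t6.png')['frame'];s=snap('side','s6.png')['frame']
b=cv2.resize(s[170:280,240:380],None,fx=5,fy=5,interpolation=2)
cv2.imwrite('pics/c7.png',b[:,:,::-1])
for q in [1.985,1.8,1.6,1.4,1.2,1,.8,.6,.4,.2,0]:
  x=.5447+.110*np.cos(q)-.022*np.sin(q);y=.1102-.110*np.sin(q)-.030*np.cos(q)
  print(q,((x-.460)*100).round(1),((y-.020)*100).round(1))
```

```text
[0.46040265 0.01940303 0.07235742] [-0.52851392 -0.08723697  0.67476283] [ 0.6514426   0.65520691  0.27155769 -0.26941207]
1.985 2.0 0.2
1.8 3.8 -1.0
1.6 5.9 -1.9
1.4 8.2 -2.3
1.2 10.4 -2.3
1 12.6 -1.9
0.8 14.6 -1.0
0.6 16.3 0.3
0.4 17.7 2.0
0.2 18.8 3.9
0 19.5 6.0
```

View pics/c7.png

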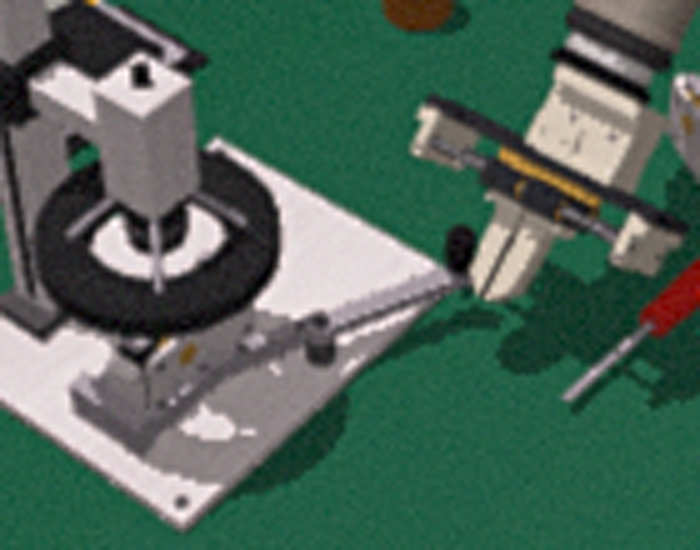

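arm_command --moves '[1,0.3,0,0,0,0,0,2,0.2,0,0,0,0,0,2.9,-0.4,0,0,0,0,0,3.8,-1,0,0,0,0,0,4.9,-1.5,0,0,0,0,0,5.9,-1.9,0,0,0,0,0,7,-2.1,0,0,0,0,0,8.2,-2.3,0,0,0,0,0,9.3,-2.3,0,0,0,0,0,10.4,-2.3,0,0,0,0,0,11.5,-2.1,0,0,0,0,0,12.6,-1.9,0,0,0,0,0,13.6,-1.5,0,0,0,0,0,14.6,-1,0,0,0,0,0,14.6,-1,0,0,0,0,0]'

```text
time_s: 18.23
ee_pos: [0.6065, 0.0101, 0.0717]
tcp_rot: [0.651, 0.655, 0.271, -0.27]
contact_force: [-0.2, 0.0, -0.2]
grip_width: 0.005
```

Run:
```python
from h import *
o=observe();print(o['ee_pos'],o['contact_force'])
t=snap('top','t7.png')['frame'];s=snap('side','s7.png')['frame']
b=cv2.resize(s[170:280,240:380],None,fx=5,fy=5,interpolation=2)
cv2.imwrite('pics/c8.png',b[:,:,::-1])
```

```text
[0.60645736 0.01011207 0.07172688] [-0.2169608   0.00519671 -0.20253449]
```

View pics/c8.png

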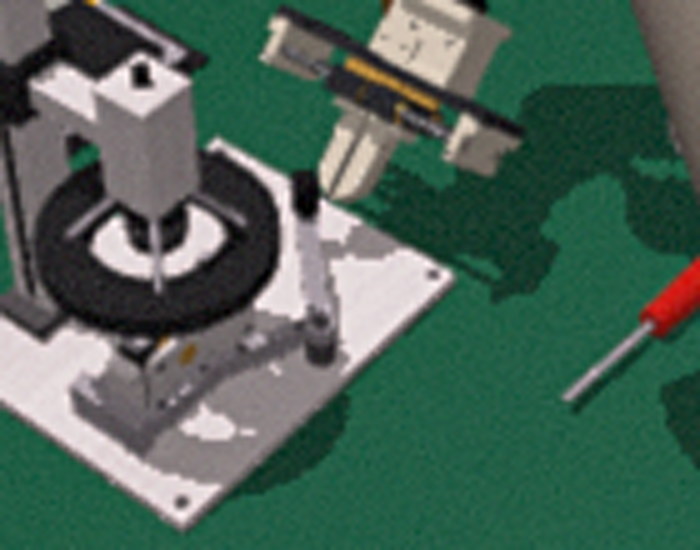

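arm_command --moves '[0.9,0.6,0,0,0,0,0,1.7,1.3,0,0,0,0,0,2.4,2.1,0,0,0,0,0,3.1,3,0,0,0,0,0,3.7,3.9,0,0,0,0,0,4.2,4.8,0,0,0,0,0,4.6,5.5,0,0,0,0,0,4.8,6.1,0,0,0,0,0,4.9,6.5,0,0,0,0,0,4.9,6.7,0,0,0,0,0,4.9,6.7,0,0,0,0,0]'

```text
time_s: 19.7
ee_pos: [0.6549, 0.0765, 0.0718]
tcp_rot: [0.652, 0.655, 0.271, -0.27]
contact_force: [-0.1, -0.6, 0.0]
grip_width: 0.007
```

arm_command --moves '[0,0.2,0,0,0,0,0,0,0.4,0,0,0,0,0,0,0.5,0,0,0,0,0,0,0.6,0,0,0,0,0,0,0.6,0,0,0,0,0]'

```text
time_s: 20.32
ee_pos: [0.6551, 0.0822, 0.0718]
tcp_rot: [0.652, 0.655, 0.271, -0.269]
contact_force: [1.7, -1.8, -0.5]
grip_width: -0.001
```

arm_command --moves '[0,0.15,0,0,0,0,0,0,0.15,0,0,0,0,0,0,0.3,0,0,0,0,0,0,0.3,0,0,0,0,0]'

```text
time_s: 20.82
ee_pos: [0.6551, 0.0832, 0.0716]
tcp_rot: [0.652, 0.655, 0.271, -0.268]
contact_force: [-2.4, -12.0, 1.0]
grip_width: 0.005
```

arm_command --moves '[0,-1,0,0,0,0,0,0,-4,0,0,0,0,0,0,-9,3,0,0,0,0,0,-15,8,0,0,0,0,0,-20,12,0,0,0,0,0,-24,14,0,0,0,0,0,-24,14,0,0,0,0,0,-24,14,0,0,0,0]'

```text
time_s: 21.82
ee_pos: [0.6545, -0.154, 0.211]
tcp_rot: [0.652, 0.655, 0.271, -0.271]
contact_force: [1.0, 1.0, 0.2]
grip_width: 0.006
```

Run:
```python
from h import *
o=observe();print(o['ee_pos'],o['contact_force'])
t=snap('top','t8.png')['frame'];s=snap('side','s8.png')['frame']
a=cv2.resize(t[120:270,225:455],None,fx=3.4,fy=3.4,interpolation=2)[:,:700];b=cv2.resize(s[190:270,225:345],None,fx=5,fy=5,interpolation=2)
i=np.zeros((510+400,700,3),np.uint8);i[:a.shape[0],:a.shape[1]]=a;i[510:910,:600]=b
cv2.imwrite('pics/c9.png',cv2.resize(i,None,fx=.65,fy=.65,interpolation=3)[:,:,::-1])
td=dict(np.load('pics/t8.png.npz'));sd=dict(np.load('pics/s8.png.npz'))
k=[.655,.1106,.08];print(proj(td,k),proj(sd,k))
```

```text
[ 0.65454612 -0.15396153  0.21100037] [0.98853794 1.02863289 0.20248005]
[287.18142018 166.12725145] [279.59804464 212.80433889]
```

View pics/c9.png

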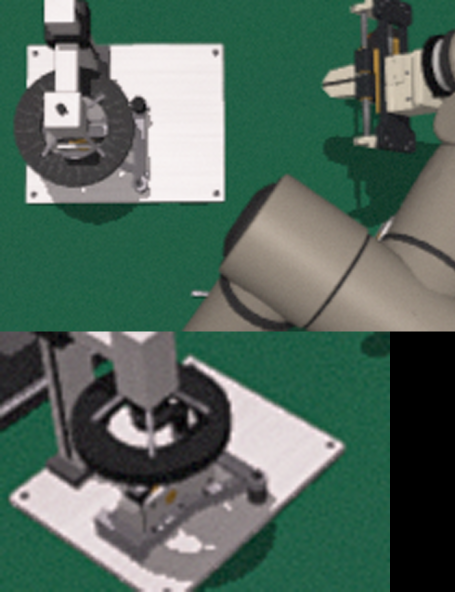

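```bash
python3 -c "
from plant import *
print(job_done())"
```

```text
the job is handed in; nothing more can be done
None
```

The wide head is seated against the stop, the latch is shut behind it, and the job is handed in at about 22 s of the 67 s allowed.

- **Placing:** I gripped the wide head across its width, stood it upright on the plate with its nose in the guide mouth, and let go.
- **Pushing home:** With the latch open and the gripper tilted 45° to clear the ring light, I pushed the tail until the force rose steeply. At the end it reached 16.7 N for less than 1 mm of travel. The side picture, checked by eye, showed the head where a seated one should be.
- **Latch:** I swept the knob round with the closed fingers until it met its end stop, at about 12 N, then backed off. The last top picture put the knob within 1 pixel (about 3 mm) of its computed closed position.
- **Clearances:** The robot was well clear at the end and touching nothing. I saw no contact with the camera or ring light and never went near the bystanders. I did not re-measure the bystanders' positions at the end.

None of the checks failed or disagreed beyond the 2–3 mm measuring error.

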